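# Date-stamp the steriliser log

### The arm

A 7-joint arm with a two-finger parallel gripper is mounted at the origin on the work surface. World frame = base frame: x ahead of the robot, y to its left, z up, the work surface at z = 0. Lengths are in m, angles in rad, forces in N, time in s.
With the tool pointing down it reaches from about 0.4 to 0.85 m from the base axis. Payload 10.4 kg.
Tool frame: the origin (TCP) lies midway between the tips of the shut fingers; the grasp point (between the pads) lies 19 mm behind it; z points along the fingers, x is the direction in which the jaws open and shut, and the axes are right-handed (so a half turn about z gives the same grasp; the last joint's range is limited). The gripper opens to 87 mm and grips with 3 to 60 N. Pads are 19 mm wide; open, the fingers measure 117 mm over their backs; the gripper's body (75 mm by 190 mm) begins 51 mm behind the grasp point.
Start: joints at [-1.215, 0.332, -0.065, 1.46, 0.022, 1.35, -0.088], TCP at [0.231, 0.581, 0.223] pointing down, gripper open.
Joint ranges: [-2.6, 2.6], [-0.5, 2.12], [-1.47, 1.34], [0.16, 2.42], [-1.27, 4.41], [0.06, 2.06], [-2.6, 2.6]. Speed limits (rad/s): [2.22, 2.22, 2.79, 2.79, 3.14, 3.14, 3.14].

### API

Orientations are given as a unit quaternion [x, y, z, w].
In Python, from bench import r gives the robot as it stands. The module is installed in compiled form; this text tells all that it offers.
- The arm moves only by the tool play_rows, never from a script. Its argument "commands" is a list of rows, each a list of 7 numbers: the shift along the world's x, y, z in cm, then the turn, a rotation vector about the world's x, y, z in rad, then the finger opening in cm, from 0 to 8.7. A call has 1 to 20 rows; each row shifts and turns the commanded pose from where the row before left it; what a row does not reach is not made up. A row lasts 1/8 s, in which the tool goes at most 62.5 mm and 10.7 degrees, less where a joint would pass 70% of its speed; a pose out of reach is approached as far as the arm can. A call is refused whole if a number of a shift passes 6.25 or a number of a turn 0.188, either way. A call with a gripper value outside its range is refused whole. The fingers move at their own pace and stop on an object; "grip_force" is the grip in N (left out, the last holds). Time passes only in rows, so rows that do not move let the fingers close. It gives the time, the measured TCP pose, the force and the opening at its end, in the units of the state.
- r.read_state(): the state, without advancing time (a new reading comes with each control period).
- r.camera(name): name is "scene" or "top"; returns a dict with "img" (384x512x3 uint8, red, green, blue), "K" (3x3 intrinsics, pixels), "camera_from_world" (4x4, takes a point from world to camera coordinates). Camera axes: x right, y down, z forward; pixel columns grow to the right and rows downward; lengths in m; the calibration is good to about 2 mm. A picture is of the moment at which its call begins. There is no depth.
- r.close_job(): hands the job in, once; it reports no verdict.
The state is a dict: "time": time; "joint_positions": joint angles; "joint_vel": joint speeds; "joint_torque": joint torques, N m; "ee_pos": TCP position; "eef_rot": TCP orientation; "ft_force": force on the tool from outside, world axes, zero at the start; "torque": the same for the moment, N m; "width": finger opening in m.
Only numpy, scipy, OpenCV 4.12 (cv2) and the standard library are available. Lean on these libraries where they do the work, as an engineer would, in place of code of your own. Each camera call takes 0.05 s, during which the arm holds its last target. There are 200 camera calls.

### The job

Take the rectangular date stamp from the tray and stamp the empty box on the log sheet: set it squarely and centred in the box, the right way up (the stamp's front towards the foot of the page), and press its handle fully down to the stop for a moment. Then set the stamp down again, standing in its empty bay of the tray, without dropping it, and leave the round stamp and the other things where they are.

Things in the scene. Friction and masses are not known exactly. Their poses are not given: they have to be found in the camera images.
- dater: Rectangular self-inking date stamp, loose, 0.37 kg, 152 mm tall, upright. Origin: centre of its underside, below the die; z up, y its long side, -x its front. Foot: open frame 58 (x) by 84 mm (y), 8 high, with a 9 mm tab at the middle of the front only. Cheeks and ink-pad box up to 78 mm, straddled by the handle's steel yoke, 97 mm long in y. Die turns over by itself; imprint 30 (x) by 56 mm (y).
- dater_grip (a point): Centre of the black handle, 132 mm above the underside while up; it goes down with the handle. Handle: block 36 mm (x) by 66 mm (y) by 40 mm tall, from 112 to 152 mm above the underside; grip its two long sides, 36 mm apart along the stamp's x. A white index card lies on the front half of its top. Axes as dater.
- dater_head (a joint): How far the handle is pressed down relative to the foot: 0 = up, 0.026 m = on its stop. A spring returns it: about 5 N to start it, about 14 N at the stop. The stamp may be carried by the handle; it does not stretch.
- dater_front (a point): Front tip of the tab on the foot of the date stamp, 38 mm in front (-x) of dater, 2.5 mm above the underside. It must point to the foot of the page while stamping.
- blank_box: Empty box printed on the log sheet: outline of thin dark lines, 68 mm (x) by 100 mm (y). Origin at its centre on the paper, 4.6 mm above the counter; x points to the head of the page (the end with the steel clip), -x to its foot, y along its long side. It is either the upper or the lower of the two boxes on the page.
- stamped_box: The other box on the page, of the same size, already stamped (dark imprint inside). 80 mm from the empty one, centre to centre along x. Leave it.
- clipboard: Wooden clipboard 250 mm (x) by 165 mm (y), 4 mm thick, lying fixed on the counter with the log sheet. Origin under its centre, x to the head of the page, where a steel clip 18 mm high covers x = +81 to +117 mm.
- tray: Low grey plastic tray, fixed, 104 mm (x) by 254 mm (y), origin under its centre. Floor 5 mm thick, rims and the one divider (at y = 0) 18 mm high and 5 mm thick. Two equal bays, centres at y = +62 and -62 mm, each 94 mm (x) by 119 mm (y) inside. The date stamp starts in either bay, the round stamp in the other.
- round_stamp: The round stamp in the other bay: black, round foot 60 mm across, mushroom handle, 112 mm tall, loose. Origin at the centre of its underside. Leave it.
- tape_roll: Roll of steriliser tape lying flat, 104 mm across, 19 mm high, loose. Leave it.
- drug_bottle: Amber bottle, 56 mm across, 105 mm tall, loose. Leave it.
- steel_bowl: Steel bowl, 110 mm across, 45 mm high, loose. Leave it.
Things that resemble listed ones, but are neither listed nor needed, are in the scene too. Leave any red or yellow look-alike of the round_stamp alone. Leave any orange look-alike of the dater alone.

How it is judged:
On the way:
1. the date stamp stands squarely in the empty box, right way up, with its handle pressed onto the stop (value of joint dater_head above 0.0235 m and horizontal distance between dater and blank_box below 0.008 m and angle between the y axis of dater and the y axis of blank_box, either way round below 0.12 rad and x of dater_front in the frame of blank_box below 0 m and z of dater in the frame of blank_box below 0.004 m and angle between dater's own z axis and vertical below 0.06 rad), for 0.2 s.
At the end, for the whole second after the job is handed in: The date stamp stands upright (within 0.06 rad) and at rest on the floor of its tray bay (underside within 4 mm of the bay floor), its handle sprung fully back up (within 3 mm); the round stamp still stands upright in its own bay (moved less than 30 mm) (angle between each of dater, round_stamp's own z axis and vertical below 0.06 rad and z of dater in the frame of tray between 0.002 and 0.009 m and x of dater in the frame of tray between -0.045 and 0.045 m and y of dater in the frame of tray between -0.12 and 0.12 m and value of joint dater_head below 0.003 m and linear speed of dater below 0.02 m/s and distance of round_stamp from where it was at the start of the episode below 0.03 m); the robot touches nothing.
It fails at once if the date stamp prints (handle within 4 mm of its stop) outside the empty box, crooked or upside down: more than 12 mm off its centre, more than 0.17 rad askew, or front towards the head of the page (value of joint dater_head above 0.022 m and (horizontal distance between dater and blank_box above 0.012 m or angle between the y axis of dater and the y axis of blank_box, either way round above 0.17 rad or x of dater_front in the frame of blank_box above 0 m)).
It fails at once if the date stamp is dropped: out of the fingers' grip while its underside is more than 25 mm above the counter (contact force between dater and the fingers below 0.2 N and z of dater in the frame of tray above 0.025 m).
It fails at once if the date stamp is tipped over (more than 0.7 rad) (angle between dater's own z axis and vertical above 0.7 rad).
It fails at once if the round stamp is moved more than 30 mm or knocked over (distance of round_stamp from where it was at the start of the episode above 0.03 m or angle between round_stamp's own z axis and vertical above 0.5 rad).
It fails at once if the tape, the bottle or the bowl is moved more than 30 mm (distance of any of tape_roll, drug_bottle, steel_bowl from where it was at the start of the episode above 0.03 m).
It also fails if it takes over 58 s, if anything falls off the work surface, if the arm or the gripper's body presses on something with over 40 N, if the wrist force passes 120 N, or if a joint passes its speed limit or range.

## Working session

There is one attempt and no reset: what is moved stays moved. The work goes in short steps, Python scripts to look and compute and a tool call to move; the robot and the scene stay as the last step left them, time stands still between calls to the robot, and variables do not carry over. Pictures are saved under pics/ and viewed, about 8 in all and at most 12, crops included, and the job is handed in when it is done.

Besides the shell and the picture viewer there is one more tool, called after "Call:" as a command line: name --pt "numbers of a row" for each row, then --argument value for the rest. play_rows: Moves the arm, as the interface text tells. Its arguments: {"type":"object","properties":{"commands":{"type":"array","items":{"type":"array","items":{"type":"number"}}},"grip_force":{"type":"number"}},"required":["commands"]}

```bash
mkdir -p pics
cat > h.py <<'E'
import numpy as np, cv2
from bench import r
def snap(n,f):
    c=r.camera(n); cv2.imwrite('pics/'+f,c['img'][:,:,::-1]); np.savez('pics/'+f+'.npz',**c); return c
def w(c,u,v,z):
    K=np.array(c['K']);T=np.array(c['camera_from_world']);R=T[:3,:3];o=-R.T@T[:3,3]
    d=R.T@np.linalg.solve(K,[u,v,1.]); return o+d*(z-o[2])/d[2]
def p(c,X):
    T=np.array(c['camera_from_world']);q=np.array(c['K'])@(T[:3,:3]@np.array(X)+T[:3,3]); return q[:2]/q[2]
E
python3 - <<'E'
from h import *
for n in ('top','scene'):
    c=snap(n,n+'0.png'); T=c['camera_from_world']; print(n,-T[:3,:3].T@T[:3,3])
a=[cv2.imread(f'pics/{n}0.png') for n in('top','scene')]
for n,i in zip(('top','scene'),a): cv2.imwrite(f'pics/{n}0b.png',cv2.resize(i,(800,600),interpolation=cv2.INTER_CUBIC))
print(r.read_state())
E
```

```text
top [0.44344443 0.08033426 1.0194115 ]
scene [0.92008351 0.56699718 0.93716583]
{'time': 0.1, 'joint_positions': array([-1.21458691,  0.33281913, -0.06473222,  1.46083637,  0.02162863,
        1.34990989, -0.08850099]), 'joint_vel': array([-0.00054638, -0.0002515 , -0.00098104, -0.00299116, -0.00080313,
        0.00088382, -0.00040912]), 'joint_torque': array([ 1.77549173e-03, -6.24538565e+01,  2.49232014e-02, -3.90714419e+01,
       -6.12699660e-02,  3.65300733e-02,  4.22219068e-05]), 'ee_pos': array([0.23100196, 0.58037589, 0.22183708]), 'eef_rot': array([ 8.27575776e-01,  5.61353657e-01, -5.06185588e-04,  3.88351018e-04]), 'ft_force': array([ 0.11051431,  0.01112402, -0.63177416]), 'torque': array([ 0.02525589, -0.03964067, -0.02376887]), 'width': 0.0869479142132337}
```

View pics/top0b.png

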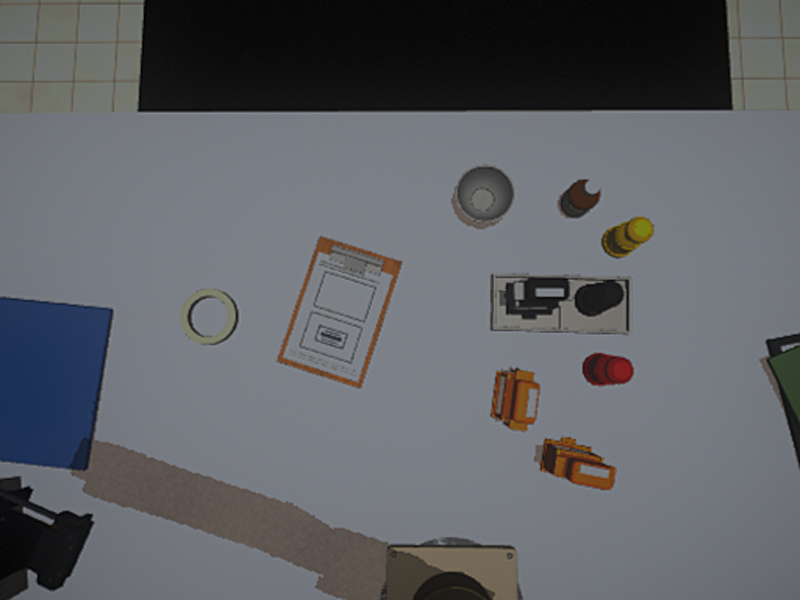

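View pics/scene0b.png

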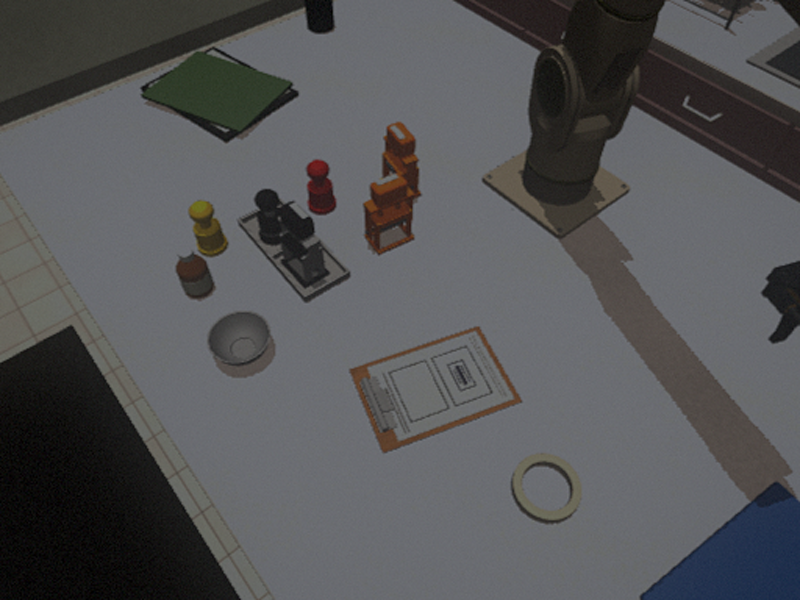

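The black dater is at about (537,297) in the left tray bay, and the black round stamp at (600,297). The orange daters (515,398) and (575,465), plus the red (608,368) and yellow (628,237) stamps, are the look-alikes. The upper box, near (345,297), looks empty. I'll check both in an enlarged crop.

Run:
```python
import cv2,numpy as np
a=cv2.imread('pics/top0.png')
def g(i): return np.clip((i/255.)**.6*255*1.1,0,255).astype('uint8')
t=a[165:225,305:410]; b=a[145:255,170:265]
cv2.imwrite('pics/c1.png',g(cv2.resize(t,None,fx=7.5,fy=7.5,interpolation=cv2.INTER_CUBIC)))
cv2.imwrite('pics/c2.png',g(cv2.resize(b,None,fx=5.4,fy=5.4,interpolation=cv2.INTER_CUBIC)))
```

```text
(no output)
```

View pics/c1.png

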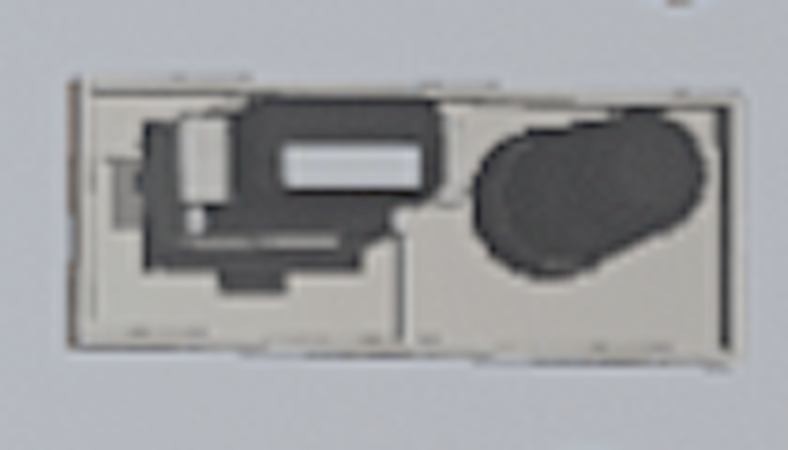

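View pics/c2.png

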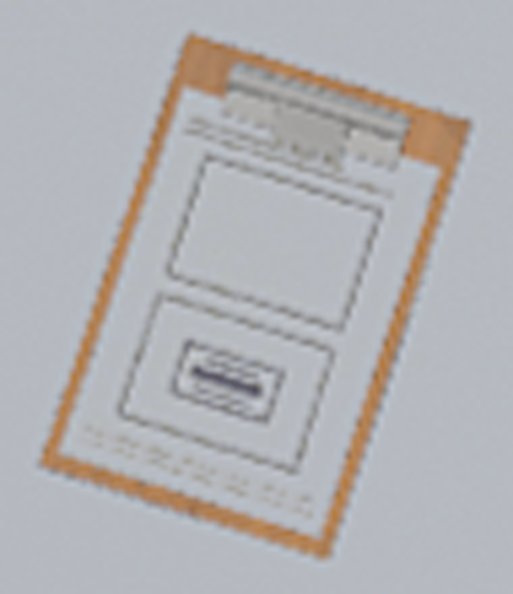

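The crop confirms it. The black dater has its tab at crop (253,285), facing image-down, and its card is on the lower (front) half of the handle. The upper box on the page is empty, and the lower one has the imprint.

```bash
cat >> h.py <<'E'
def cr(c,pts,s,o,z): return np.array([w(c,o[0]+(x+.5)/s-.5,o[1]+(y+.5)/s-.5,z)for x,y in pts])
E
python3 - <<'E'
from h import *
c=dict(np.load('pics/top0.png.npz'));np.set_printoptions(precision=4,suppress=True)
def rep(n,P): print(n,P[:,:2].tolist() and P[:,:2].round(4).tolist(),'c',P.mean(0),'sides',[np.linalg.norm(P[i]-P[(i+1)%len(P)]).round(4) for i in range(len(P))],'dirs',[np.arctan2(*(P[(i+1)%len(P)]-P[i])[[1,0]]).round(3) for i in range(len(P))])
rep('box',cr(c,[(206,157),(382,210),(342,327),(168,275)],5.4,(170,145),.0046))
rep('board',cr(c,[(190,35),(471,122),(326,556),(42,466)],5.4,(170,145),.004))
rep('tray',cr(c,[(80,80),(742,97),(737,366),(72,346)],7.5,(305,165),.018))
rep('card',cr(c,[(283,142),(421,148),(421,191),(283,187)],7.5,(305,165),.157))
rep('handle',cr(c,[(243,98),(441,100),(441,203),(236,203)],7.5,(305,165),.157))
rep('tab',cr(c,[(220,293),(287,293)],7.5,(305,165),.010))
rep('footfront',cr(c,[(143,270),(362,270)],7.5,(305,165),.013))
s=dict(np.load('pics/scene0.png.npz'))
i=cv2.imread('pics/scene0.png')[110:200,145:235]
i=np.clip((i/255.)**.6*280,0,255).astype('uint8')
cv2.imwrite('pics/s1.png',cv2.resize(i,None,fx=6.5,fy=6.5,interpolation=cv2.INTER_CUBIC))
E
```

```text
box [[0.6103, 0.2343], [0.5814, 0.1379], [0.5177, 0.1589], [0.5455, 0.2537]] c [0.5637 0.1962 0.0046] sides [np.float64(0.1006), np.float64(0.0671), np.float64(0.0988), np.float64(0.0676)] dirs [np.float64(-1.862), np.float64(2.824), np.float64(1.285), np.float64(-0.291)]
board [[0.6782, 0.2445], [0.6301, 0.0898], [0.3953, 0.166], [0.4421, 0.3195]] c [0.5364 0.205  0.004 ] sides [np.float64(0.162), np.float64(0.2468), np.float64(0.1604), np.float64(0.2477)] dirs [np.float64(-1.872), np.float64(2.828), np.float64(1.275), np.float64(-0.307)]
tray [[0.6044, -0.0791], [0.5985, -0.3318], [0.4955, -0.3259], [0.5018, -0.0748]] c [ 0.55   -0.2029  0.018 ] sides [np.float64(0.2527), np.float64(0.1032), np.float64(0.2512), np.float64(0.1026)] dirs [np.float64(-1.594), np.float64(3.085), np.float64(1.545), np.float64(-0.042)]
card [[0.5615, -0.1236], [0.5597, -0.1689], [0.5454, -0.1685], [0.5465, -0.1233]] c [ 0.5533 -0.1461  0.157 ] sides [np.float64(0.0453), np.float64(0.0143), np.float64(0.0452), np.float64(0.015)] dirs [np.float64(-1.612), np.float64(3.116), np.float64(1.545), np.float64(-0.021)]
handle [[0.5761, -0.1107], [0.5757, -0.1759], [0.5414, -0.1749], [0.5412, -0.1077]] c [ 0.5586 -0.1423  0.157 ] sides [np.float64(0.0651), np.float64(0.0343), np.float64(0.0672), np.float64(0.0351)] dirs [np.float64(-1.578), np.float64(3.115), np.float64(1.575), np.float64(-0.084)]
tab [[0.523, -0.133], [0.5231, -0.1587]] c [ 0.523  -0.1458  0.01  ] sides [np.float64(0.0256), np.float64(0.0256)] dirs [np.float64(-1.566), np.float64(1.575)]
footfront [[0.5315, -0.1031], [0.5318, -0.1868]] c [ 0.5316 -0.1449  0.013 ] sides [np.float64(0.0836), np.float64(0.0836)] dirs [np.float64(-1.566), np.float64(1.575)]
```

View pics/s1.png

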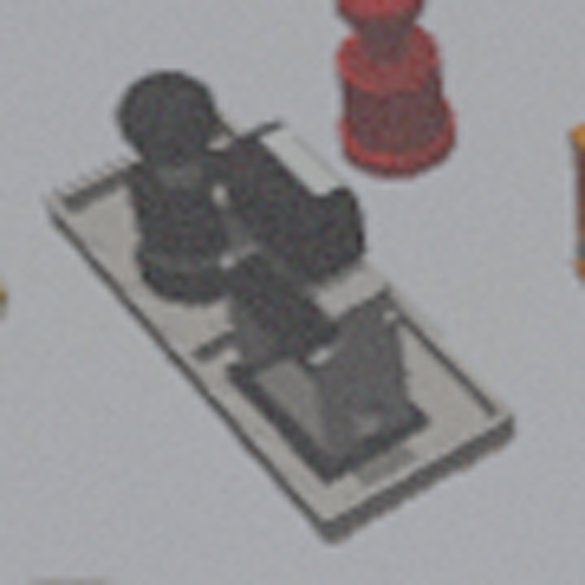

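Dater at about (0.560, -0.144), yaw about 0, with its front facing world -x. The foot width measures 83.6 mm (84 given) and the tab is consistent with that. Box at about (0.5637, 0.196), yaw about -0.297, measuring 67 x 100 mm. Next I move above the dater.

Call:
play_rows --pt "1.8 -4 0.2 0 0 -0.066 8.7" --pt "1.8 -4 0.2 0 0 -0.066 8.7" --pt "1.8 -4 0.2 0 0 -0.066 8.7" --pt "1.8 -4 0.2 0 0 -0.066 8.7" --pt "1.8 -4 0.2 0 0 -0.066 8.7" --pt "1.8 -4 0.2 0 0 -0.066 8.7" --pt "1.8 -4 0.2 0 0 -0.066 8.7" --pt "1.8 -4 0.2 0 0 -0.066 8.7" --pt "1.8 -4 0.2 0 0 -0.066 8.7" --pt "1.8 -4 0.2 0 0 -0.066 8.7" --pt "1.8 -4 0.2 0 0 -0.066 8.7" --pt "1.8 -4 0.2 0 0 -0.066 8.7" --pt "1.8 -4 0.2 0 0 -0.066 8.7" --pt "1.8 -4 0 0 0 -0.066 8.7" --pt "1.8 -4 0 0 0 -0.066 8.7" --pt "1.8 -4 0 0 0 -0.066 8.7" --pt "1.8 -4 0 0 0 -0.066 8.7" --pt "1.8 -4 0 0 0 -0.066 8.7" --pt "0 0 0 0 0 0 8.7" --pt "0 0 0 0 0 0 8.7" --grip_force 50

```text
time: 2.6
ee_pos: [0.5549, -0.1387, 0.2481]
eef_rot: [1.0, 0.002, -0.0, -0.0]
ft_force: [0.8, 0.2, 0.6]
width: 0.0872
```

Call:
play_rows --pt "0.5 -0.5 -1 0 0 0 8.7" --pt "0 0 -2 0 0 0 8.7" --pt "0 0 -2 0 0 0 8.7" --pt "0 0 -2 0 0 0 8.7" --pt "0 0 -0.5 0 0 0 8.7" --pt "0 0 0 0 0 0 8.7" --pt "0 0 0 0 0 0 8.7"

```text
time: 3.48
ee_pos: [0.5606, -0.1443, 0.1744]
eef_rot: [1.0, 0.002, 0.001, -0.0]
ft_force: [-0.1, 0.1, 0.7]
width: 0.0871
```

Run:
```python
from h import *
a=snap('top','t1.png')['img'][150:230,290:410,::-1]; c=snap('scene','s2.png')
b=c['img'][90:200,130:250,::-1]
g=lambda i:np.clip((i/255.)**.6*280,0,255).astype('uint8')
cv2.imwrite('pics/t1s2.png',np.hstack([cv2.resize(g(a),None,fx=3.3,fy=3.3,interpolation=2),cv2.resize(g(b),None,fx=3.3,fy=3.3,interpolation=2)[:264]]))
print(r.read_state()['ee_pos'])
```

```text
[ 0.56050305 -0.1442992   0.17427342]
```

View pics/t1s2.png

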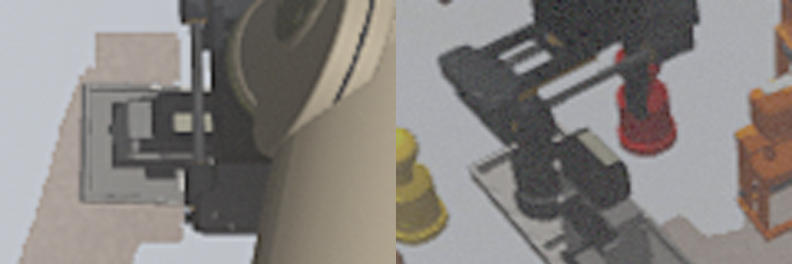

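Run:
```python
from h import *
for f,o,x0 in(('t1.png',(290,150),0),('s2.png',(130,90),396)):
    c=dict(np.load(f'pics/{f}.npz'))
    for n,X in dict(fback=(.604,-.144,.174),ffront=(.517,-.144,.174),outer_f=(.502,-.144,.19),outer_b=(.619,-.144,.19),bodycorn=(.655,-.10,.206),card=(.552,-.144,.157),front_top_left=(.542,-.111,.157)).items():
        q=p(c,X); print(f,n,((q-o)*3.3+[x0,0]).round())
```

```text
t1.png fback [205.  51.]
t1.png ffront [207. 168.]
t1.png outer_f [214. 187.]
t1.png outer_b [210.  26.]
t1.png bodycorn [153. -28.]
t1.png card [200. 123.]
t1.png front_top_left [156. 136.]
s2.png fback [542. 163.]
s2.png ffront [631. 115.]
s2.png outer_f [644.  93.]
s2.png outer_b [523. 157.]
s2.png bodycorn [510. 196.]
s2.png card [598. 149.]
s2.png front_top_left [631. 165.]
```

The projected positions agree with the view: fingers in front of and behind the handle, and the card within about 2 mm of the prediction. Next I descend and grip.

Call:
play_rows --pt "0 0.1 -1.3 0 0 0 8.7" --pt "0 0 -1.3 0 0 0 8.7" --pt "0 0 -1.3 0 0 0 8.7" --pt "0 0 -1.3 0 0 0 8.7" --pt "0 0 0 0 0 0 8.7" --pt "0 0 0 0 0 0 3" --pt "0 0 0 0 0 0 3" --pt "0 0 0 0 0 0 3" --pt "0 0 0 0 0 0 3" --pt "0 0 0 0 0 0 3" --pt "0 0 0 0 0 0 3" --pt "0 0 0 0 0 0 3" --pt "0 0 0 0 0 0 3"

```text
time: 5.2
ee_pos: [0.5602, -0.1433, 0.1216]
eef_rot: [1.0, 0.002, 0.0, 0.0]
ft_force: [0.8, -0.2, -0.3]
width: 0.0359
```

Call:
play_rows --pt "0 0 0.3 0 0 0 2" --pt "0 0 0.7 0 0 0 2" --pt "0 0 1 0 0 0 2" --pt "0 0 1.5 0 0 0 2" --pt "0 0 1.5 0 0 0 2" --pt "0 0 1.5 0 0 0 2" --pt "0 0 0.5 0 0 0 2" --pt "0 0 0 0 0 0 2" --pt "0 0 0 0 0 0 2"

```text
time: 6.32
ee_pos: [0.5598, -0.1431, 0.191]
eef_rot: [1.0, 0.002, -0.0, -0.0]
ft_force: [0.8, -0.3, -3.6]
width: 0.0356
```

Call:
play_rows --pt "0 0.7 0 0 0 -0.02 2" --pt "0 1.4 0 0 0 -0.02 2" --pt "0.1 2.1 0 0 0 -0.02 2" --pt "0.1 2.5 0 0 0 -0.02 2" --pt "0.1 2.5 0 0 0 -0.02 2" --pt "0.1 2.5 0 0 0 -0.02 2" --pt "0 2.5 0 0 0 -0.02 2" --pt "0 2.5 0 0 0 -0.02 2" --pt "0 2.5 0 0 0 -0.02 2" --pt "0 2.5 0 0 0 -0.02 2" --pt "0 2.5 0 0 0 -0.02 2" --pt "0 2.5 0 0 0 -0.02 2" --pt "0 2.5 0 0 0 -0.02 2" --pt "0 2.1 0 0 0 -0.02 2" --pt "0 1.6 0 0 0 -0.02 2" --pt "0 1.0 0 0 0 0 2" --pt "0 0.5 0 0 0 0 2" --pt "0 0 0 0 0 0 2" --pt "0 0 0 0 0 0 2"

```text
time: 8.7
ee_pos: [0.5642, 0.1999, 0.1916]
eef_rot: [0.989, -0.148, 0.0, 0.0]
ft_force: [0.4, 0.4, -3.4]
width: 0.0355
```

Call:
play_rows --pt "0 -0.3 -0.8 0 0 0 2" --pt "0 0 -1.2 0 0 0 2" --pt "0 0 -1.2 0 0 0 2" --pt "0 0 -1.2 0 0 0 2" --pt "0 0 -1 0 0 0 2" --pt "0 0 -0.6 0 0 0 2" --pt "0 0 -0.2 0 0 0 2" --pt "0 0 0 0 0 0 2" --pt "0 0 0 0 0 0 2"

```text
time: 9.82
ee_pos: [0.5644, 0.1978, 0.13]
eef_rot: [0.989, -0.147, 0.0, -0.0]
ft_force: [-0.8, -0.8, -3.1]
width: 0.0359
```

Run:
```python
from h import *
a=snap('top','t3.png')['img'][145:245,180:280,::-1]; c=snap('scene','s3.png')
b=c['img'][190:290,215:335,::-1]
g=lambda i:np.clip((i/255.)**.6*280,0,255).astype('uint8')
cv2.imwrite('pics/t3s3.png',np.hstack([cv2.resize(g(a),None,fx=3.6,fy=3.6,interpolation=2),cv2.resize(g(b),None,fx=3.6,fy=3.6,interpolation=2)]))
print(r.read_state()['ee_pos'])
```

```text
[0.56428462 0.19780323 0.12990796]
```

View pics/t3s3.png

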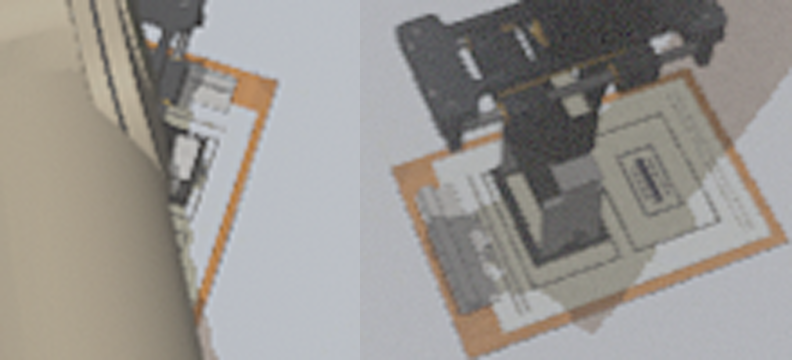

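Run:
```python
from h import *
c=dict(np.load('pics/s3.png.npz')); o=np.array((245,225)); s=8
b=c['img'][225:275,245:305,::-1]
b=cv2.resize(np.clip((b/255.)**.6*280,0,255).astype('uint8'),None,fx=s,fy=s,interpolation=2)
raw=b.copy()
def rect(cx,cy,yaw,z,hx,hy,col):
    R=np.array([[np.cos(yaw),-np.sin(yaw)],[np.sin(yaw),np.cos(yaw)]])
    P=[(p(c,[*(R@np.array(k)+[cx,cy]),z])-o+.5)*s-.5 for k in((hx,hy),(hx,-hy),(-hx,-hy),(-hx,hy))]
    cv2.polylines(b,[np.int32(P)],True,col,1); print(np.round(P))
rect(.5637,.1962,-.297,.0046,.034,.05,(0,0,255))
zf=.005+.1299-.1216
print(zf)
rect(.5640,.1968,-.295,zf+.008,.029,.042,(0,255,0))
cv2.imwrite('pics/ov.png',b)
```

```text
[[143. 363.]
 [ 26. 111.]
 [211.  46.]
 [336. 291.]]
0.013299999999999992
[[150. 315.]
 [ 49. 102.]
 [209.  45.]
 [316. 253.]]
```

View pics/ov.png

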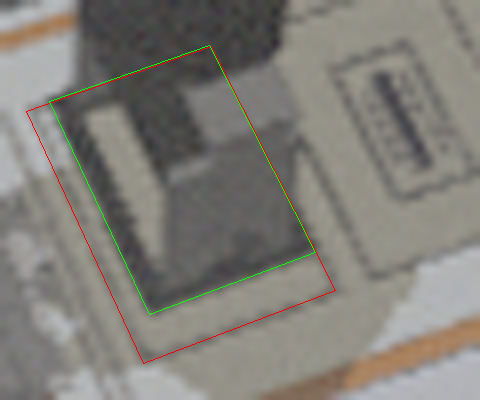

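Foot and box outlines both match the prediction to within about 2 mm (the foot corner at (150,308) against (150,315) predicted). I lower the stamp and press part way.

Call:
play_rows --pt "0 0 -0.4 0 0 0 2" --pt "0 0 -0.4 0 0 0 2" --pt "0 0 -0.3 0 0 0 2" --pt "0 0 -0.4 0 0 0 2" --pt "0 0 -0.5 0 0 0 2" --pt "0 0 -0.5 0 0 0 2" --pt "0 0 0 0 0 0 2" --pt "0 0 0 0 0 0 2" --grip_force 60

```text
time: 10.92
ee_pos: [0.5642, 0.1977, 0.1053]
eef_rot: [0.989, -0.148, 0.0, -0.0]
ft_force: [-3.6, -1.7, 8.5]
width: 0.0356
```

Call:
play_rows --pt "0 0 -0.4 0 0 0 2" --pt "0 0 -0.4 0 0 0 2" --pt "0 0 -0.2 0 0 0 2" --pt "0 0 -0.1 0 0 0 2" --pt "0 0 0 0 0 0 2"

```text
time: 11.55
ee_pos: [0.5644, 0.1977, 0.0947]
eef_rot: [0.989, -0.148, 0.0, -0.0]
ft_force: [-4.5, -2.7, 11.3]
width: 0.0357
```

Call:
play_rows --pt "0 0 -0.1 0 0 0 2" --pt "0 0 -0.1 0 0 0 2" --pt "0 0 -0.1 0 0 0 2" --pt "0 0 0 0 0 0 2" --pt "0 0 0 0 0 0 2"

```text
time: 12.18
ee_pos: [0.5646, 0.1978, 0.0943]
eef_rot: [0.989, -0.148, 0.0, -0.001]
ft_force: [-15.9, -5.6, 37.3]
width: 0.0356
```

The stop is reached: force jumped from 11 to 37 N at z = 0.0943, against 0.095 expected. I hold it briefly, then lift.

Call:
play_rows --pt "0 0 0 0 0 0 2" --pt "0 0 0 0 0 0 2" --pt "0 0 0.4 0 0 0 2" --pt "0 0 0.6 0 0 0 2" --pt "0 0 0.6 0 0 0 2" --pt "0 0 0.6 0 0 0 2" --pt "0 0 0.6 0 0 0 2" --pt "0 0 0.6 0 0 0 2" --pt "0 0 1 0 0 0 2" --pt "0 0 1.2 0 0 0 2" --pt "0 0 1.2 0 0 0 2" --pt "0 0 1.2 0 0 0 2" --pt "0 0 1 0 0 0 2" --pt "0 0 0.5 0 0 0 2" --pt "0 0 0.3 0 0 0 2" --pt "0 0 0 0 0 0 2"

```text
time: 14.18
ee_pos: [0.564, 0.1977, 0.1885]
eef_rot: [0.989, -0.147, -0.0, 0.0]
ft_force: [0.3, 0.3, -4.0]
width: 0.0354
```

Run:
```python
from h import *
c=snap('scene','s4.png'); o=np.array((205,150))
b=c['img'][150:290,205:345,::-1]
cv2.imwrite('pics/s4b.png',cv2.resize(np.clip((b/255.)**.6*280,0,255).astype('uint8'),None,fx=4,fy=4,interpolation=2))
```

```text
(no output)
```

View pics/s4b.png

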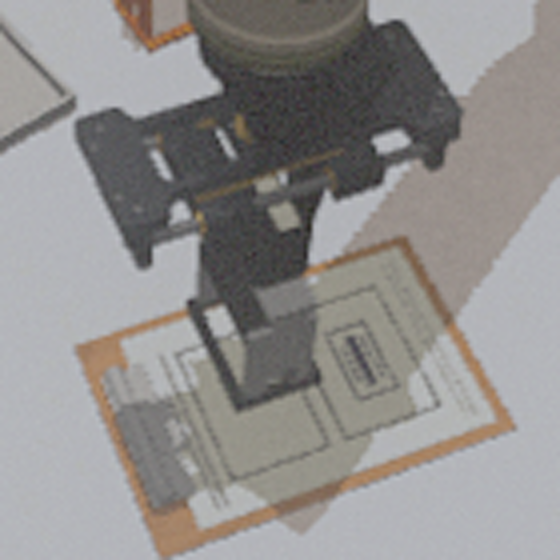

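No imprint shows in the render. The stamp is still held upright and the sheet hasn't moved. Next I carry it back to the bay, whose centre is about (0.552, -0.141).

Call:
play_rows --pt "0 -0.7 0.1 0 0 0.02 2" --pt "0 -1.4 0.1 0 0 0.02 2" --pt "-0.1 -2.1 0 0 0 0.02 2" --pt "-0.1 -2.5 0 0 0 0.02 2" --pt "-0.1 -2.5 0 0 0 0.02 2" --pt "-0.1 -2.5 0 0 0 0.02 2" --pt "-0.1 -2.5 0 0 0 0.02 2" --pt "-0.1 -2.5 0 0 0 0.02 2" --pt "-0.1 -2.5 0 0 0 0.02 2" --pt "-0.1 -2.5 0 0 0 0.02 2" --pt "0 -2.5 0 0 0 0.02 2" --pt "0 -2.5 0 0 0 0.02 2" --pt "0 -2.5 0 0 0 0.02 2" --pt "0 -2.1 0 0 0 0.02 2" --pt "0 -1.5 0 0 0 0.017 2" --pt "0 -0.8 0 0 0 0 2" --pt "0 -0.4 0 0 0 0 2" --pt "0 0 0 0 0 0 2" --pt "0 0 0 0 0 0 2"

```text
time: 16.6
ee_pos: [0.5562, -0.1416, 0.1905]
eef_rot: [1.0, 0.001, 0.0, -0.0]
ft_force: [0.4, -0.4, -3.5]
width: 0.0359
```

Call:
play_rows --pt "0 0 -0.8 0 0 0 2" --pt "0 0 -1.2 0 0 0 2" --pt "0 0 -1.2 0 0 0 2" --pt "0 0 -1.2 0 0 0 2" --pt "0 0 -1 0 0 0 2" --pt "0 0 -0.7 0 0 0 2" --pt "0 0 -0.4 0 0 0 2" --pt "0 0 -0.1 0 0 0 2" --pt "0 0 -0.1 0 0 0 2" --pt "0 0 0 0 0 0 2" --pt "0 0 0 0 0 0 2"

```text
time: 17.98
ee_pos: [0.5562, -0.1423, 0.1238]
eef_rot: [1.0, 0.001, 0.0, -0.0]
ft_force: [0.5, -0.2, -3.7]
width: 0.0353
```

Call:
play_rows --pt "0 0 -0.1 0 0 0 2" --pt "0 0 -0.1 0 0 0 2" --pt "0 0 -0.1 0 0 0 2" --pt "0 0 0 0 0 0 2" --pt "0 0 0 0 0 0 2"

```text
time: 18.6
ee_pos: [0.5563, -0.1423, 0.1209]
eef_rot: [1.0, 0.001, 0.0, -0.0]
ft_force: [-1.4, 1.2, 3.4]
width: 0.0357
```

Contact with the bay floor: force went from -3.7 to +3.4 N at z = 0.121. I release and retreat.

Call:
play_rows --pt "0 0 0 0 0 0 3.8" --pt "0 0 0 0 0 0 4.5" --pt "0 0 0 0 0 0 6" --pt "0 0 0 0 0 0 8.7" --pt "0 0 0 0 0 0 8.7" --pt "0 0 0 0 0 0 8.7" --pt "0 0 0 0 0 0 8.7" --pt "0 0 0.8 0 0 0 8.7" --pt "0 0 1.5 0 0 0 8.7" --pt "0 0 2.5 0 0 0 8.7" --pt "0 0 3 0 0 0 8.7" --pt "0 0 3 0 0 0 8.7" --pt "0 2 2 0 0 0 8.7" --pt "0 4 0 0 0 0 8.7" --pt "0 5 0 0 0 0 8.7" --pt "0 5 0 0 0 0 8.7" --pt "0 5 0 0 0 0 8.7" --pt "0 5 0 0 0 0 8.7" --pt "0 0 0 0 0 0 8.7"

```text
time: 20.98
ee_pos: [0.5556, 0.1226, 0.2493]
eef_rot: [1.0, 0.004, 0.0, -0.001]
ft_force: [0.0, -0.9, -0.1]
width: 0.087
```

Run:
```python
from h import *
a=snap('top','t5.png')['img'][90:310,290:430,::-1]; b=snap('scene','s5.png')['img'][80:250,100:290,::-1]
g=lambda i:np.clip((i/255.)**.6*280,0,255).astype('uint8')
a=cv2.resize(g(a),None,fx=2.5,fy=2.5,interpolation=2);b=cv2.resize(g(b),None,fx=2.3,fy=2.3,interpolation=2)
b=cv2.copyMakeBorder(b,0,a.shape[0]-b.shape[0],0,0,0)
cv2.imwrite('pics/f.png',np.hstack([a,b]));print(r.read_state()['ee_pos'])
```

```text
[0.55626147 0.11754644 0.24939543]
```

View pics/f.png

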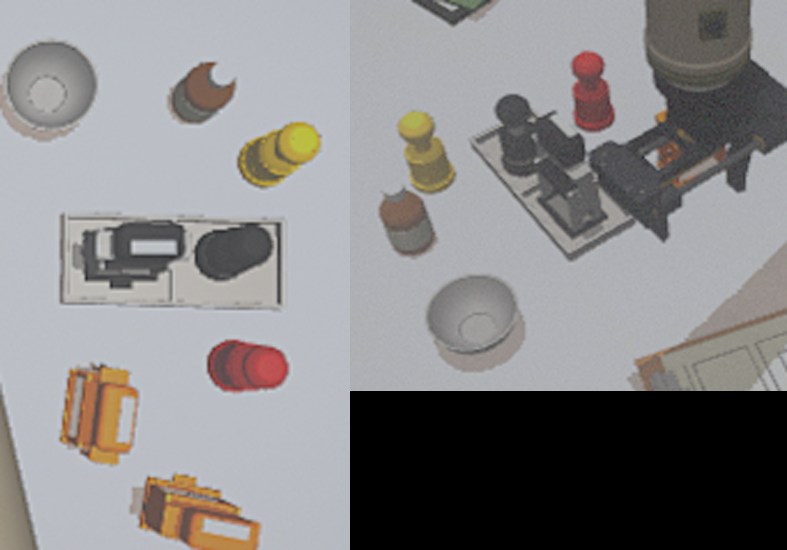

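The dater stands upright in its left bay at (135,250), with the handle up. The round stamp at (235,250) and the other objects are where they were. I let the arm settle and hand in.

Call:
play_rows --pt "0 0 0 0 0 0 8.7" --pt "0 0 0 0 0 0 8.7"

```text
time: 21.32
ee_pos: [0.5563, 0.1165, 0.2489]
eef_rot: [1.0, -0.0, 0.0, -0.0]
ft_force: [-0.4, 0.1, -0.6]
width: 0.0871
```

```bash
python3 -c "
from bench import r
print(r.read_state()['ft_force'], r.close_job())"
```

```text
the job is handed in; nothing more can be done
[-0.40261594  0.09087317 -0.57601283] None
```

I stamped the upper, empty box with the black date stamp, returned it to its tray bay and handed the job in at about 21 s; no verdict is given.

- **Stamping:** The tab faced the foot of the page, and the foot was about 2 mm from where I expected it, within the calibration error. The handle went down about 26 mm. The force then jumped from 11 to 37 N, which I took as the stop, and I held it there for at least 0.25 s.
- **Return:** I lowered the stamp until it touched the bay floor before letting go. The last picture shows it upright in its bay with the handle up.
- **Other things:** The round stamp, bottle, bowl and look-alikes were where they started. The tape roll was outside the last picture; the arm did not go near it while carrying the stamp. The fingers touch nothing and the wrist force is near zero.

**Not confirmed:** No imprint was visible in the box after the lift, so the print rests on the handle travel and force alone. The stamp also hid part of the box in that view, so I couldn't check the whole area.

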